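Bolt a puppet limb into the carving cradle

TASK

Clamp the red-ended puppet limb in the sloping carving cradle. First lift the blue-handled bolt over its brass bumps and park it dropped in the far pocket, clear of the saddles; then lay the limb in the two saddles with its red end on the red saddle, roughly centred; then bring the bolt back over the bumps and let it drop fully into its home pocket so that its arm lies over the limb, and let go. Do not shift the other things lying on the bench.

Things in the scene. Friction and masses are not known exactly. Their poses are not given: they have to be found in the camera images.
- bed: Sloping bed of the cradle: pale board 165 mm up the slope by 240 mm wide on a fixed stand whose place and yaw vary. Slope 30 degrees, rising away from the robot. Origin: middle of the low edge of its top face, 28 mm above the bench; x up the slope, y level along the width (to the robot's left when square to it), z normal to the slope, leaning towards the robot.
- lamp_edge (a point): Middle of the lower front edge of a black lamp bar on two posts over the cradle; axes: x level, ahead; y along the bar; z up. The bar is 68 mm deep (x), 250 mm long, 20 mm thick, its underside 228 mm above the bench. It overhangs the saddles: lay the limb in with the tool tilted about 30 degrees, square to the slope. Posts 12 mm thick at x 61, y +-112 mm.
- seat (a point): Where the limb's centre belongs: x 110, y 0, z 35 mm in the bed's frame; axes as the bed's. Two saddles 16 mm wide stand at y +42 (red) and -42 mm (dark wood): floors 22 mm above the bed, walls to 39 mm, 29 mm apart at the floor and 36 mm at the top. Between them 68 mm is free for fingers, 22 mm deep under the limb.
- bolt_knob (a point): Grip point of the bolt's blue handle, 28 mm (bed x) by 22 mm (bed y), spanning 28 mm below to 16 mm above this point along bed z; axes as the bed's. Home and down it is at x 35, y -22, z 48 mm in the bed's frame. A steel arm 18 mm wide, 10 mm thick, reaches from it up the slope to x 124 mm, underside 51 mm above the bed (top of the seated limb: 48). Below is a steel shoe 20 mm long.
- bolt (a joint): Travel of the bolt, m: 0 = home stop (arm over the limb's place), growing towards the bed's -y, 0.072 = far stop. Two brass bumps 10 mm high and 8 mm wide stand on its track: unlifted it is held at 0 to 0.005 (home pocket), 0.037 to 0.041 (between the bumps) or 0.065 to 0.072 (far, parked pocket). Sliding friction about 1.5 N.
- bolt_lift (a joint): Lift of the bolt along bed z, m: 0 = down, 0.024 = upper stop; it must be above 0.010 to pass a bump. A spring and its weight (4 to 7 N together) pull it down.
- limb_center (a point): Centre of the puppet limb to be clamped: a square pale wooden bar 26 x 26 mm, 120 mm long, lying flat; its last 36 mm of square section and the end stub are painted red. y runs along it towards the red end. About 60 g.
- limb_red (a point): End of the limb's square section at the red end, 55 mm from its centre along its y.
- limb: The same limb; origin under its centre, on the underside, 13 mm below the centre; y towards the red end.
- forearm: Bystander: a shorter, darker limb, 24 x 24 x 86 mm along its y, no red. Origin under its centre.
- head: Bystander: a carved head, a 60 mm ball on a neck, 75 mm high. Origin under the neck.
- sanding_block: Bystander: cork sanding block 45 x 76 x 28 mm (long in y). Origin under its centre.
- glass: Bystander: drinking glass, 68 mm across, 105 mm high, upright. Origin under its centre.
- screwdriver: Bystander: screwdriver 200 mm long lying along its x. Origin under its middle.
- glue: Bystander: white glue bottle 56 mm across, 150 mm high. Origin under its centre.
- pliers: Bystander: red-handled pliers lying flat, about 165 mm long and 12 mm high. Origin under the pivot.
Not all that is in view belongs to the job. What is shaped like the limb but pink or turquoise is not meant.

How it is judged:
By the outcome, as a careful person would: the job done as asked, in the order asked, and still so for the second after the job is handed in, with the robot touching nothing.
It also fails if it takes over 69 s, if anything falls off the work surface, if the arm or the gripper's body presses on something with over 40 N, if the wrist force passes 120 N, or if a joint passes its speed limit or range.

ROBOT

A 6-joint arm with a two-finger parallel gripper is mounted at the origin on the work surface. World frame = base frame: x ahead of the robot, y to its left, z up, the work surface at z = 0. Lengths are in mm, angles in rad, forces in N, time in s.
With the tool pointing down it reaches from about 275 to 1000 mm from the base axis. Payload 8.4 kg.
Tool frame: the origin (TCP) lies at the very end of the fingers, on their centre line; the grasp point (between the pads) lies 19 mm behind it (r.tcp_to_grasp is the distance from the TCP to the grasp point, in mm); z points along the fingers, y is the line along which they close (so a half turn about z gives the same grasp; the last joint's range is limited). The gripper opens to 85 mm and grips with 20 to 120 N. Pads are 22 mm wide; open, the fingers measure 114 mm over their backs; the gripper's body (76 mm by 85 mm) begins 54 mm behind the grasp point. The pads swing forward as they close: fully open they stand 13 mm farther back than shut.
Start: joints at [-1.245, 0.353, 1.633, -0, 1.155, -0.002], TCP at [201.224, -591.724, 231.281] pointing down, gripper open.
Joint ranges: [-2.63, 2.63], [-0.92, 2.1], [0.06, 2.66], [-1.3, 4.44], [0, 2.69], [-3.02, 3.02]. Speed limits (rad/s): [2.22, 2.22, 2.79, 3.14, 3.14, 3.14].

INTERFACE

Orientations are given as [roll, pitch, yaw] about the fixed x, y, z axes, in that order (R = Rz(yaw) Ry(pitch) Rx(roll)).
In Python, from rig import r gives the robot as it stands. The module is installed in compiled form; this text tells all that it offers.
- The arm moves only by the tool play_rows, never from a script. Its argument "rows" is a list of rows, each an object with "dp": the shift along the tool's x, y, z in units of 40 mm (1.0 is 40 mm), a list of three; "turn": the turn, a rotation vector about the tool's x, y, z in units of 6 degrees (1.0 is 6 degrees), a list of three; "fingers": the closure, from 0 (fully open) to 1 (shut). In form: [{"dp": [tx, ty, tz], "turn": [wx, wy, wz], "fingers": fingers}, ...]. A call has 1 to 5 rows; each row shifts and turns the commanded pose from where the row before left it, along the tool's axes as they then stand; what a row does not reach is not made up. A row lasts 1/12 s, in which the tool goes at most 41.7 mm and 7.16 degrees, less where a joint would pass 70% of its speed; a pose out of reach is approached as far as the arm can. A call is refused whole if a number of a shift passes 1 or a number of a turn 1, either way. A call with a gripper value outside its range is refused whole. The fingers move at their own pace and stop on an object; "force" is the grip in N (left out, the last holds). Time passes only in rows, so rows that do not move let the fingers close. It gives the time, the measured TCP pose, the force, the opening and the grip force at its end, in the units of the state.
- r.sense(): the state, without advancing time (a new reading comes with each control period).
- r.grab_frame(name): name is "side" or "top" or "wrist"; returns a dict with "pixels" (480x640x3 uint8, red, green, blue), "fx", "fy", "cx", "cy" (pixels), "dist" ([k1, k2, p1, p2, k3] as OpenCV has them; the pictures are not rectified), "pose" (4x4, takes a point from camera to world coordinates). Camera axes: x right, y down, z forward; pixel columns grow to the right and rows downward; lengths in mm; the calibration is good to about 2 mm. A picture is of the moment at which its call begins. There is no depth.
- r.sign_off(): hands the job in; it is judged then, once.
The state is a dict: "clock": time; "qpos": joint angles; "qvel": joint speeds; "joint_efforts": joint torques, N m; "eef_pos": TCP position; "tcp_rot": TCP orientation; "contact_force": force on the tool from outside, world axes, zero at the start; "wrist_torque": the same for the moment, N m; "opening": opening from 0.0 (shut) to 1.0 (fully open); "grasp_force": force on a finger pad.
Only numpy, scipy, OpenCV 4.12 (cv2) and the standard library are available. Lean on these libraries where they do the work, as an engineer would, in place of code of your own. Each camera call takes 0.05 s, during which the arm holds its last target. There are 200 camera calls.

## Working session

There is one attempt and no reset: what is moved stays moved. The work goes in short steps, Python scripts to look and compute and a tool call to move; the robot and the scene stay as the last step left them, time stands still between calls to the robot, and variables do not carry over. Pictures are saved under pics/ and viewed, at most 10 in all, crops included, and the job is handed in when it is done.

Besides the shell and the picture viewer there is one more tool, called after "Emit:" as a command line: name --argument value ..., lists and objects as JSON in quotes. play_rows: Moves the arm, as the interface text tells. Its arguments: {"type":"object","properties":{"rows":{"type":"array"},"force":{"type":"number"}},"required":["rows"]}

```bash
mkdir -p pics; python3 - <<'E'
from rig import r
import cv2,numpy as np
s=r.sense();print({k:np.round(v,3) for k,v in s.items()})
for n in("side","top"):
    f=r.grab_frame(n);cv2.imwrite(f"pics/{n}0.png",f["pixels"][:,:,::-1]);print(n,f["fx"],f["cx"],f["cy"],f["dist"],np.round(f["pose"],3).tolist())
E
```

```text
{'clock': np.float64(0.0), 'qpos': array([-1.245,  0.354,  1.634, -0.   ,  1.155, -0.002]), 'qvel': array([-0.   , -0.001,  0.001, -0.001,  0.001, -0.001]), 'joint_efforts': array([-2.0000e-03, -6.0525e+01, -3.4207e+01, -0.0000e+00,  9.0000e-03,
       -0.0000e+00]), 'eef_pos': array([ 201.067, -591.285,  230.578]), 'tcp_rot': array([-3.14 ,  0.   ,  0.328]), 'contact_force': array([-0.203,  0.652, -0.385]), 'wrist_torque': array([ 0.044, -0.017,  0.019]), 'grasp_force': np.float64(0.0), 'opening': np.float64(1.0)}
side 495.53285941431585 322.5728089224545 241.74556468444536 [-0.10274441  0.          0.          0.          0.        ] [[-0.722, -0.423, 0.548, -192.843], [-0.692, 0.452, -0.563, 741.701], [-0.009, -0.785, -0.619, 947.884], [0.0, 0.0, 0.0, 1.0]]
top 500.3511476508765 323.82646293605455 241.2974466071276 [-0.08135066  0.          0.          0.          0.        ] [[0.003, -0.984, 0.177, 299.561], [-1.0, 0.0, 0.018, -8.5], [-0.018, -0.177, -0.984, 1341.327], [0.0, 0.0, 0.0, 1.0]]
```

View pics/top0.png

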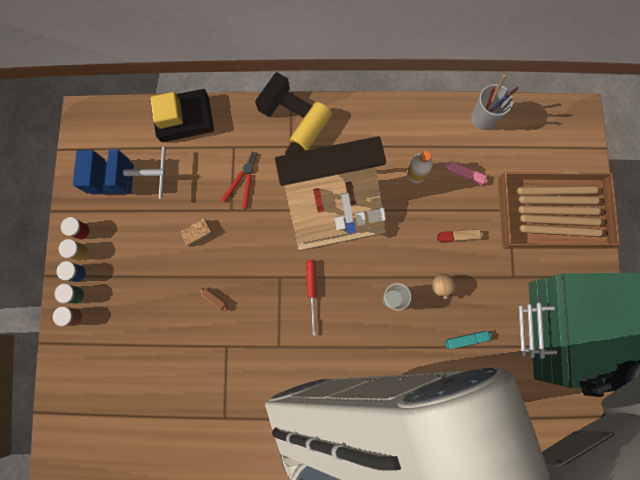

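View pics/side0.png

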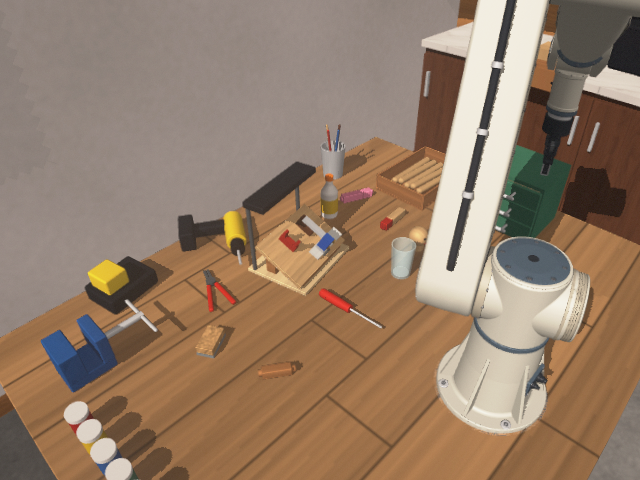

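The top view shows these candidates:
- Pale bar with a red end, (462,237). This one fits: it is pale wood with one red end.
- Pink bar, (467,174).
- Turquoise bar, (470,340).
- Dark forearm, (215,299).

The cradle is at (340,205), with the blue handle at (350,227) and the lamp bar at (330,160). I'll confirm in one enlarged crop.

```bash
python3 - <<'E'
import cv2,numpy as np
t=cv2.imread("pics/top0.png");s=cv2.imread("pics/side0.png")
a=cv2.resize(t[130:260,270:400],(600,600),interpolation=cv2.INTER_CUBIC)[:, :]
b=cv2.resize(t[205:265,430:495],None,fx=3,fy=3,interpolation=cv2.INTER_CUBIC)
c=np.zeros((600,800,3),np.uint8);c[:,:600]=a;c[:180,605:800]=b
cv2.imwrite("pics/c1.png",c)
d=cv2.resize(s[155:300,240:433],(800,600),interpolation=cv2.INTER_CUBIC);cv2.imwrite("pics/c2.png",d)
E
```

```text
(no output)
```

View pics/c1.png

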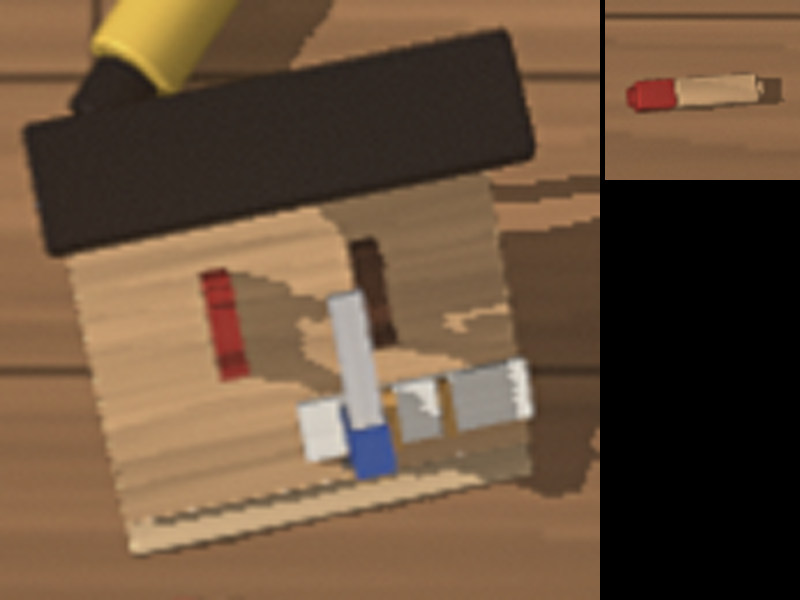

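View pics/c2.png

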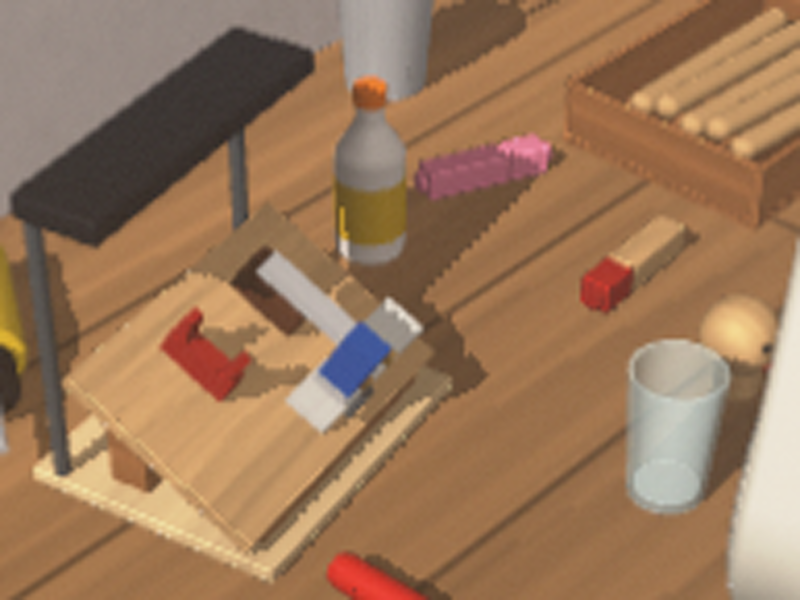

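The crops confirm the limb: pale wood, red end on the left, top image ≈(438–482,236). The bolt is at home with its arm between the saddles, and the red saddle is on the left. Next I fit the poses from these readings.

```bash
cat > h.py <<'E'
import numpy as np,cv2
from scipy.optimize import least_squares
from scipy.spatial.transform import Rotation as Ro
def project(f,P):
    T=np.linalg.inv(f["pose"]);K=np.array([[f["fx"],0,f["cx"]],[0,f["fy"],f["cy"]],[0,0,1.]])
    return cv2.projectPoints(np.atleast_2d(P).astype(float),cv2.Rodrigues(T[:3,:3])[0],T[:3,3],K,np.array(f["dist"],float))[0][:,0]
def onplane(f,uv,z):
    K=np.array([[f["fx"],0,f["cx"]],[0,f["fy"],f["cy"]],[0,0,1.]])
    n=cv2.undistortPoints(np.array(uv,float).reshape(-1,1,2),K,np.array(f["dist"],float))[:,0]
    d=np.c_[n,np.ones(len(n))]@f["pose"][:3,:3].T;o=f["pose"][:3,3]
    return o+d*((z-o[2])/d[:,2])[:,None]
def bedR(yaw): return Ro.from_euler('ZY',[yaw,-np.pi/6]).as_matrix()
def bedP(p,B): return np.array([p[0],p[1],28])+np.atleast_2d(B)@bedR(p[2]).T
E
python3 - <<'E'
from h import *;from rig import r
t=r.grab_frame("top");s=r.grab_frame("side")
T=np.array([[124,-13,61,328,297],[124,-31,61,362,290],[21,-11,64,359,479],[21,-33,64,397,472],[0,120,0,126,520]])
S=np.array([[0,120,0,251,549],[165,120,0,65,382],[124,-13,61,257,268],[124,-31,61,275,249]])
tu=T[:,3:]*130/600+[270,130]; su=S[:,3:]/4.145+[240,155]
f=lambda p:np.r_[(project(t,bedP(p,T[:,:3]))-tu).ravel(),(project(s,bedP(p,S[:,:3]))-su).ravel()]
q=least_squares(f,[650,0,0.15],loss='soft_l1');print(np.round(q.x,3));print(np.round(f(q.x).reshape(-1,2),1).tolist())
for z,L in((248,[(25,127),(507,30)]),(228,[(52,255),(535,158)]),(248,[(52,255),(535,158)])):print(np.round(onplane(t,np.array(L)*130/600+[270,130],z)))
L=(np.array([(676,78),(676,107),(757,75),(760,101)])-[605,0])/3+[430,205]
print(np.round(onplane(t,L,26),1))
L=np.array([(583,265),(631,258),(670,220),(689,236)])/4.145+[240,155] # side
print(np.round(onplane(s,L,26),1))
print("bystanders",np.round(onplane(t,[(397,297),(444,284),(420,160),(311,262),(316,334)],50)))
E
```

```text
[ 5.54397e+02 -3.10940e+01  2.11000e-01]
[[-0.3, 0.2], [-0.6, 0.2], [-0.5, -0.1], [-0.3, -0.4], [0.2, 0.9], [0.1, -1.1], [0.1, -1.8], [0.7, -1.2], [-0.2, 0.2]]
[[ 692.  124.  248.]
 [ 742. -117.  248.]]
[[ 631.  111.  228.]
 [ 682. -132.  228.]]
[[ 625.  109.  248.]
 [ 675. -129.  248.]]
[[ 563.7 -332.3   26. ]
 [ 537.3 -331.2   26. ]
 [ 566.5 -405.6   26. ]
 [ 542.8 -407.1   26. ]]
[[ 568.4 -307.6   26. ]
 [ 547.1 -340.3   26. ]
 [ 556.2 -403.1   26. ]
 [ 532.  -395.4   26. ]]
bystanders [[ 386. -173.   50.]
 [ 419. -295.   50.]
 [ 755. -244.   50.]
 [ 477.   49.   50.]
 [ 292.   35.   50.]]
```

```bash
cat >> h.py <<'E'
def plan(R,p,bed=None):
    """turn (at fixed TCP) then shift, in row units, from the measured pose to TCP pose R,p"""
    from rig import r
    s=r.sense();C=Ro.from_euler('xyz',s["tcp_rot"]).as_matrix();R=np.asarray(R)
    w=np.degrees(Ro.from_matrix(C.T@R).as_rotvec())/6
    d=np.asarray(p)-s["eef_pos"]
    print("turn",np.round(w,2),"shift-before-turn",np.round(C.T@d/40,2),"shift-after",np.round(R.T@d/40,2),"t",round(s["clock"],2))
B=[554.4,-31.1,.211]
def Rk(b=None): # knob tool: x=bx,y=-by,z=-bz
    return bedR((b or B)[2])@np.diag([1,-1,-1.])
def Rl(b=None): # limb tool: x=by,y=bx,z=-bz
    M=bedR((b or B)[2]);return np.c_[M[:,1],M[:,0],-M[:,2]]
def tcp(g,R,b=None): return bedP(b or B,g)[0]+19*R[:,2]
E
python3 - <<'E'
from h import *
R=Rk();plan(R,tcp([35,-22,158],R));print(tcp([35,-22,158],R))
E
```

```text
turn [-0.3   5.    1.09] shift-before-turn [11.84 -9.99  1.63] shift-after [  8.36 -11.3    6.7 ] t 0.2
[520.68765875 -60.81976545 165.87753113]
```

Emit:
play_rows --rows '[{"dp": [0.74,-0.62,0.1],"turn": [0,0,0],"fingers": 0},{"dp": [0.74,-0.62,0.1],"turn": [0,0,0],"fingers": 0},{"dp": [0.74,-0.62,0.1],"turn": [0,0,0],"fingers": 0},{"dp": [0.74,-0.62,0.1],"turn": [0,0,0],"fingers": 0},{"dp": [0.74,-0.62,0.1],"turn": [0,0,0],"fingers": 0}]'

```text
clock: 0.62
eef_pos: [301.8, -425.1, 211.0]
tcp_rot: [-3.142, -0.0, 0.327]
contact_force: [0.7, -0.6, 0.3]
opening: 1.003
grasp_force: 0.0
```

Emit:
play_rows --rows '[{"dp": [0.74,-0.62,0.1],"turn": [0,0,0],"fingers": 0},{"dp": [0.74,-0.62,0.1],"turn": [0,0,0],"fingers": 0},{"dp": [0.74,-0.62,0.1],"turn": [0,0,0],"fingers": 0},{"dp": [0.74,-0.62,0.1],"turn": [0,0,0],"fingers": 0},{"dp": [0.74,-0.62,0.1],"turn": [0,0,0],"fingers": 0}]'

```text
clock: 1.03
eef_pos: [402.2, -259.9, 191.2]
tcp_rot: [3.141, -0.0, 0.328]
contact_force: [0.1, -0.4, 0.9]
opening: 1.002
grasp_force: 0.0
```

Emit:
play_rows --rows '[{"dp": [0.74,-0.62,0.1],"turn": [0,0,0],"fingers": 0},{"dp": [0.74,-0.62,0.1],"turn": [0,0,0],"fingers": 0},{"dp": [0.74,-0.62,0.1],"turn": [0,0,0],"fingers": 0},{"dp": [0,0,0],"turn": [0,0.8,0.2],"fingers": 0},{"dp": [0,0,0],"turn": [0,0.8,0.2],"fingers": 0}]'

```text
clock: 1.45
eef_pos: [464.3, -159.3, 179.2]
tcp_rot: [-3.139, -0.171, 0.292]
contact_force: [-0.0, 0.8, -0.2]
opening: 0.999
grasp_force: 0.0
```

Emit:
play_rows --rows '[{"dp": [0,0,0],"turn": [0,0.8,0.2],"fingers": 0},{"dp": [0,0,0],"turn": [0,0.8,0.2],"fingers": 0},{"dp": [0,0,0],"turn": [0,0.8,0.2],"fingers": 0},{"dp": [0,0,0],"turn": [0,0.8,0.2],"fingers": 0},{"dp": [0,0,0],"turn": [0,0,0],"fingers": 0}]'

```text
clock: 1.87
eef_pos: [459.8, -161.8, 178.3]
tcp_rot: [-3.104, -0.504, 0.187]
contact_force: [-0.3, 0.4, -1.0]
opening: 0.998
grasp_force: 0.0
```

```bash
python3 - <<'E'
from h import *;from rig import r
R=Rk();plan(R,tcp([35,-22,158],R));print(r.sense()["eef_pos"],r.sense()["qpos"])
f=r.grab_frame("wrist");cv2.imwrite("pics/w1.png",f["pixels"][:,:,::-1])
E
```

```text
turn [-0.25  0.18 -0.2 ] shift-before-turn [ 1.57 -2.15  1.3 ] shift-after [ 1.59 -2.15  1.28] t 1.87
[ 459.82813335 -161.75558602  178.30409806] [-0.60495034  0.07828719  2.25039353  0.72195424  0.59512998  0.20547841]
```

View pics/w1.png

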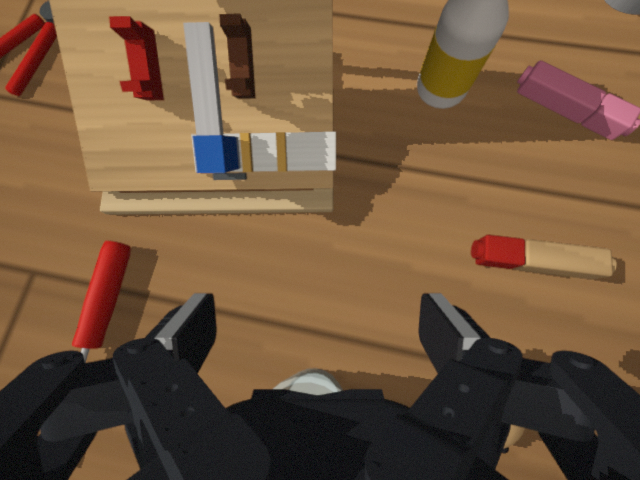

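The wrist view shows the bed's low corners at (90,190) and (332,190). The arm end is at (186–212,24) and the blue knob at (192–238,135–173). The limb has its red/pale border at (527,240)–(523,268) and its pale end at (611,250–276). I'll refine both poses from these.

```bash
python3 - <<'E'
from h import *;from rig import r
f=r.grab_frame("wrist")
W=np.array([[0,120,0,90,190],[0,-120,0,332,190],[124,-13,61,186,24],[124,-31,61,211,23],[21,-11,64,197,172],[21,-33,64,237,172]])
g=lambda p:(project(f,bedP(p,W[:,:3]))-W[:,3:]).ravel()
print(np.round(g(B).reshape(-1,2),1).tolist())
q=least_squares(g,B,loss='soft_l1');print(np.round(q.x,3));print(np.round(g(q.x).reshape(-1,2),1).tolist())
print(np.round(onplane(f,[(527,240),(523,268),(610,250),(612,276),(485,236),(484,264)],26),1))
L=np.array([[13,19,26,527,240],[-13,19,26,523,268],[13,-55,26,610,250],[-13,-55,26,611,276]])
def gl(p):
    P=np.array([p[0],p[1],0])+L[:,:3]@Ro.from_euler('z',p[2]).as_matrix().T
    return (project(f,P)-L[:,3:]).ravel()
q=least_squares(gl,[553,-365,0]);print(np.round(q.x,3),np.round(gl(q.x),1))
E
```

```text
[[0.6, 0.1], [1.2, -4.0], [-4.7, -2.9], [-4.3, -2.6], [-1.3, -0.7], [-13.4, -1.2]]
[ 5.53248e+02 -3.29800e+01  1.92000e-01]
[[2.4, -0.6], [2.9, -0.4], [-0.6, -0.9], [-0.2, -0.2], [0.3, 1.3], [-11.9, 1.3]]
[[ 561.4 -333.6   26. ]
 [ 534.4 -331.8   26. ]
 [ 566.1 -404.9   26. ]
 [ 542.4 -406.7   26. ]
 [ 557.9 -296.3   26. ]
 [ 531.3 -297.8   26. ]]
[ 5.49741e+02 -3.51022e+02  7.50000e-02] [-2.8 -0.4  1.5 -0.7  0.  -0.8  1.1  1.7]
```

```bash
sed -i 's/^B=.*/B=[553.3,-33.0,.195]/' h.py; python3 - <<'E'
from h import *
R=Rk();plan(R,tcp([35,-22,118],R))
E
```

```text
turn [-0.31  0.24 -0.06] shift-before-turn [ 1.54 -2.13  2.27] shift-after [ 1.5  -2.19  2.24] t 1.97
```

Emit:
play_rows --rows '[{"dp": [0,0,0],"turn": [-0.31,0.24,-0.06],"fingers": 0},{"dp": [0.38,-0.55,0.56],"turn": [0,0,0],"fingers": 0},{"dp": [0.38,-0.55,0.56],"turn": [0,0,0],"fingers": 0},{"dp": [0.37,-0.55,0.56],"turn": [0,0,0],"fingers": 0.3},{"dp": [0.37,-0.54,0.56],"turn": [0,0,0],"fingers": 0.3}]'

```text
clock: 2.38
eef_pos: [542.0, -56.1, 132.3]
tcp_rot: [3.14, -0.527, 0.199]
contact_force: [0.4, 0.0, 0.1]
opening: 0.749
grasp_force: 0.0
```

Emit:
play_rows --rows '[{"dp": [0,0,0],"turn": [0,0,0],"fingers": 0.4},{"dp": [0,0,0],"turn": [0,0,0],"fingers": 0.4},{"dp": [0,0,0],"turn": [0,0,0],"fingers": 0.4}]'

```text
clock: 2.63
eef_pos: [540.3, -57.1, 132.1]
tcp_rot: [3.141, -0.526, 0.2]
contact_force: [0.2, -0.5, -0.7]
opening: 0.597
grasp_force: 0.0
```

```bash
python3 - <<'E'
from h import *;from rig import r
R=Rk();plan(R,tcp([35,-22,48],R));print(r.sense()["qpos"],r.sense()["opening"])
f=r.grab_frame("wrist");cv2.imwrite("pics/w2.png",f["pixels"][:,:,::-1])
W=np.array([[0,120,0],[0,-120,0],[124,-13,61],[124,-31,61],[21,-11,64],[21,-33,64]])
print(np.round(project(f,bedP(B,W))))
E
```

```text
turn [-0.01 -0.02  0.04] shift-before-turn [-0.05  0.03  1.75] shift-after [-0.05  0.02  1.75] t 2.63
[-0.24386531  0.20839197  2.25380867  0.8456418   0.29103034  0.35664817] 0.5965590117494317
[[134. 289.]
 [446. 290.]
 [302. 107.]
 [338. 107.]
 [300. 299.]
 [338. 299.]]
```

View pics/w2.png

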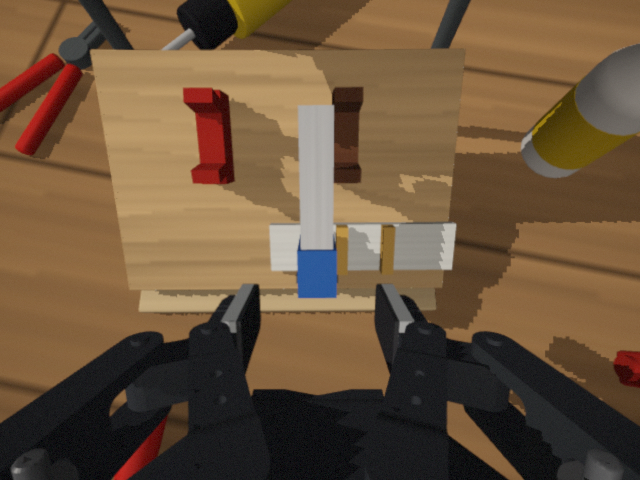

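The prediction matches the view within about 3 px: arm end at (300–334,106), knob at (299–336,298). I descend and grip.

Emit:
play_rows --rows '[{"dp": [-0.04,0,0.44],"turn": [0,0,0],"fingers": 0.4},{"dp": [0,0,0.44],"turn": [0,0,0],"fingers": 0.4},{"dp": [0,0,0.44],"turn": [0,0,0],"fingers": 0.4},{"dp": [0,0,0.43],"turn": [0,0,0],"fingers": 0.4},{"dp": [0,0,0],"turn": [0,0,0],"fingers": 0.5}]' --force 40

```text
clock: 3.1
eef_pos: [573.2, -52.2, 69.3]
tcp_rot: [-3.141, -0.526, 0.194]
contact_force: [-0.0, -0.6, 0.2]
opening: 0.5
grasp_force: 0.0
```

Emit:
play_rows --rows '[{"dp": [0,0,0],"turn": [0,0,0],"fingers": 1},{"dp": [0,0,0],"turn": [0,0,0],"fingers": 1},{"dp": [0,0,0],"turn": [0,0,0],"fingers": 1},{"dp": [0,0,0],"turn": [0,0,0],"fingers": 1},{"dp": [0,0,0],"turn": [0,0,0],"fingers": 1}]' --force 40

```text
clock: 3.52
eef_pos: [572.5, -51.7, 71.3]
tcp_rot: [3.14, -0.527, 0.197]
contact_force: [-4.6, -2.7, 4.4]
opening: 0.251
grasp_force: 43.5
```

Emit:
play_rows --rows '[{"dp": [0,0,-0.15],"turn": [0,0,0],"fingers": 1},{"dp": [0,0,-0.15],"turn": [0,0,0],"fingers": 1},{"dp": [0,0,-0.14],"turn": [0,0,0],"fingers": 1},{"dp": [0,0,0],"turn": [0,0,0],"fingers": 1}]' --force 60

```text
clock: 3.85
eef_pos: [563.8, -53.1, 86.5]
tcp_rot: [3.14, -0.527, 0.198]
contact_force: [0.5, -1.8, -5.3]
opening: 0.248
grasp_force: 59.2
```

```bash
python3 - <<'E'
from h import *;from rig import r
s=r.sense();print(np.round(bedR(B[2]).T@(s["eef_pos"]-[B[0],B[1],28])+[0,0,19],1),s["contact_force"],s["grasp_force"])
E
```

```text
[ 34.8 -21.7  66.5] [ 0.52344495 -1.82375301 -5.31519635] 59.2202228307724
```

Emit:
play_rows --rows '[{"dp": [0,0.43,0],"turn": [0,0,0],"fingers": 1},{"dp": [0,0.43,0],"turn": [0,0,0],"fingers": 1},{"dp": [0,0.43,0],"turn": [0,0,0],"fingers": 1},{"dp": [0,0.43,0],"turn": [0,0,0],"fingers": 1},{"dp": [0,0,0],"turn": [0,0,0],"fingers": 1}]'

```text
clock: 4.27
eef_pos: [578.3, -121.2, 85.9]
tcp_rot: [-3.14, -0.527, 0.197]
contact_force: [5.5, 1.2, -4.1]
opening: 0.251
grasp_force: 61.2
```

```bash
python3 - <<'E'
from h import *;from rig import r
s=r.sense();print(np.round(bedR(B[2]).T@(s["eef_pos"]-[B[0],B[1],28])+[0,0,19],1),s["contact_force"],s["grasp_force"])
E
```

```text
[ 35.4 -91.4  65.5] [ 5.4594391   1.19292707 -4.14636764] 61.229878664016724
```

Emit:
play_rows --rows '[{"dp": [0,0,0.14],"turn": [0,0,0],"fingers": 1},{"dp": [0,0,0.14],"turn": [0,0,0],"fingers": 1},{"dp": [0,0,0.14],"turn": [0,0,0],"fingers": 1},{"dp": [0,0,0],"turn": [0,0,0],"fingers": 1},{"dp": [0,0,0],"turn": [0,0,0],"fingers": 0.5}]'

```text
clock: 4.68
eef_pos: [586.2, -118.6, 71.6]
tcp_rot: [3.141, -0.527, 0.197]
contact_force: [-0.5, -0.0, 0.2]
opening: 0.377
grasp_force: 0.0
```

Emit:
play_rows --rows '[{"dp": [0,0,0],"turn": [0,0,0],"fingers": 0.4},{"dp": [0,0,0],"turn": [0,0,0],"fingers": 0.4},{"dp": [0,0,0],"turn": [0,0,0],"fingers": 0.4},{"dp": [0,0,-0.4],"turn": [0,0,0],"fingers": 0.4},{"dp": [0,0,-0.8],"turn": [0,0,0],"fingers": 0.4}]'

```text
clock: 5.1
eef_pos: [561.5, -122.7, 110.9]
tcp_rot: [-3.14, -0.523, 0.196]
contact_force: [-1.0, 0.6, 1.0]
opening: 0.599
grasp_force: 0.0
```

Emit:
play_rows --rows '[{"dp": [0,0,-0.8],"turn": [0,0,0],"fingers": 0.3},{"dp": [0,0,-0.6],"turn": [0,0,0],"fingers": 0},{"dp": [0,0,0],"turn": [0,0,0],"fingers": 0}]'

```text
clock: 5.35
eef_pos: [534.5, -129.8, 165.0]
tcp_rot: [3.138, -0.53, 0.198]
contact_force: [0.6, -0.0, 0.5]
opening: 0.955
grasp_force: 0.0
```

```bash
python3 - <<'E'
from h import *;from rig import r
f=r.grab_frame("wrist");c=f["pixels"][:,:,::-1]
cv2.imwrite("pics/w3.png",c)
for y in(-91,-94): print(np.round(project(f,bedP(B,[[21,y+11,64],[21,y-11,64],[124,y+9,61],[124,y-9,61],[21,y+11,74],[21,y-11,74]]))).tolist())
# limb pick: tool x along limb y, TCP 4 mm above bench, grasp at limb (550,-351), yaw .08
R=Ro.from_euler('z',np.pi/2+.08).as_matrix()@np.diag([1,-1,-1.])
plan(R,[550,-351,110]);print(r.sense()["eef_pos"])
E
```

```text
[[301.0, 275.0], [333.0, 275.0], [303.0, 115.0], [332.0, 115.0], [300.0, 280.0], [334.0, 280.0]]
[[305.0, 275.0], [337.0, 275.0], [307.0, 115.0], [337.0, 115.0], [305.0, 280.0], [338.0, 280.0]]
turn [  3.7   -4.11 -13.53] shift-before-turn [-1.3   5.5   0.81] shift-after [-5.55 -0.07  1.34] t 5.4
[ 535.05098626 -129.59512083  163.61087094]
```

View pics/w3.png

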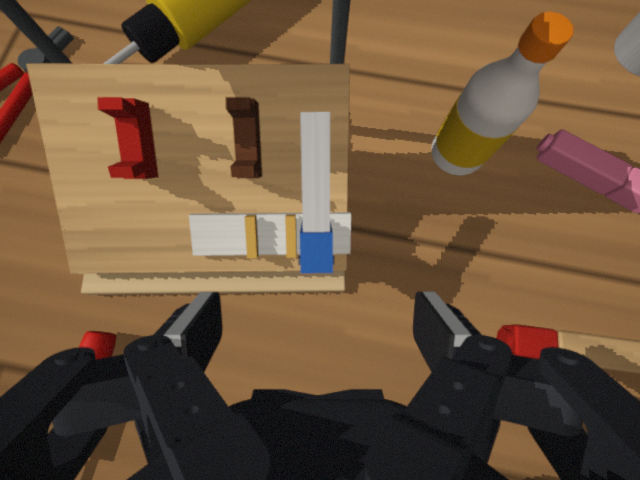

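The bolt is parked: the knob at (300–332,272) sits past the second bump at (291,237), fully dropped. Next I go to the limb.

Emit:
play_rows --rows '[{"dp": [-0.22,0.92,0.13],"turn": [0,0,0],"fingers": 0},{"dp": [-0.22,0.92,0.13],"turn": [0,0,0],"fingers": 0},{"dp": [-0.22,0.92,0.13],"turn": [0,0,0],"fingers": 0},{"dp": [-0.22,0.92,0.13],"turn": [0,0,0],"fingers": 0},{"dp": [-0.22,0.92,0.13],"turn": [0,0,0],"fingers": 0}]'

```text
clock: 5.82
eef_pos: [546.1, -315.6, 114.9]
tcp_rot: [-3.141, -0.526, 0.197]
contact_force: [0.7, 0.3, -0.0]
opening: 1.002
grasp_force: 0.0
```

Emit:
play_rows --rows '[{"dp": [-0.22,0.92,0.13],"turn": [0,0,0],"fingers": 0},{"dp": [0,0,0],"turn": [0.25,-0.27,-0.9],"fingers": 0},{"dp": [0,0,0],"turn": [0.25,-0.27,-0.9],"fingers": 0},{"dp": [0,0,0],"turn": [0.25,-0.27,-0.9],"fingers": 0},{"dp": [0,0,0],"turn": [0.25,-0.27,-0.9],"fingers": 0}]'

```text
clock: 6.23
eef_pos: [548.3, -351.3, 105.9]
tcp_rot: [3.061, -0.395, 0.616]
contact_force: [-0.8, 0.1, -0.3]
opening: 1.002
grasp_force: 0.0
```

Emit:
play_rows --rows '[{"dp": [0,0,0],"turn": [0.25,-0.27,-0.9],"fingers": 0},{"dp": [0,0,0],"turn": [0.25,-0.27,-0.9],"fingers": 0},{"dp": [0,0,0],"turn": [0.25,-0.27,-0.9],"fingers": 0},{"dp": [0,0,0],"turn": [0.25,-0.27,-0.9],"fingers": 0},{"dp": [0,0,0],"turn": [0.25,-0.27,-0.9],"fingers": 0}]'

```text
clock: 6.65
eef_pos: [548.8, -350.8, 106.2]
tcp_rot: [3.049, -0.21, 1.096]
contact_force: [0.6, 0.2, 0.7]
opening: 0.999
grasp_force: 0.0
```

Emit:
play_rows --rows '[{"dp": [0,0,0],"turn": [0.25,-0.27,-0.9],"fingers": 0},{"dp": [0,0,0],"turn": [0.25,-0.27,-0.9],"fingers": 0},{"dp": [0,0,0],"turn": [0.25,-0.27,-0.9],"fingers": 0},{"dp": [0,0,0],"turn": [0.25,-0.27,-0.9],"fingers": 0},{"dp": [0,0,0],"turn": [0.25,-0.27,-0.9],"fingers": 0}]'

```text
clock: 7.07
eef_pos: [548.9, -350.5, 106.1]
tcp_rot: [3.124, -0.04, 1.562]
contact_force: [0.6, -0.7, 0.8]
opening: 0.997
grasp_force: 0.0
```

Emit:
play_rows --rows '[{"dp": [0,0,0],"turn": [0.1,-0.1,-0.1],"fingers": 0},{"dp": [0,0,0],"turn": [0,0,0],"fingers": 0}]'

```text
clock: 7.23
eef_pos: [549.0, -349.9, 106.4]
tcp_rot: [3.133, -0.03, 1.567]
contact_force: [0.7, 0.3, -0.4]
opening: 1.0
grasp_force: 0.0
```

```bash
sed -i 's/^B=.*/B=[554.3,-32.0,.195]/' h.py; python3 - <<'E'
from h import *;from rig import r
R=Ro.from_euler('z',np.pi/2+.08).as_matrix()@np.diag([1,-1,-1.])
plan(R,[550,-351,110]);print(r.sense()["eef_pos"],r.sense()["tcp_rot"],r.sense()["qpos"])
f=r.grab_frame("wrist");cv2.imwrite("pics/w4.png",f["pixels"][:,:,::-1])
Q=np.array([550,-351,0])+np.array([[13,19,26],[-13,19,26],[13,-55,26],[-13,-55,26],[13,55,26],[-13,55,26]])@Ro.from_euler('z',.08).as_matrix().T
print(np.round(project(f,Q)).tolist())
E
```

```text
turn [ 0.09 -0.28 -0.81] shift-before-turn [-0.02  0.02 -0.09] shift-after [-0.03  0.02 -0.09] t 7.23
[ 549.04917601 -349.94408283  106.38961139] [ 3.13298964 -0.03019445  1.56653434] [-0.58551223  0.52877622  1.66412224  0.03661535  0.95839956 -0.60231493]
[[336.0, 227.0], [298.0, 230.0], [343.0, 326.0], [307.0, 329.0], [332.0, 173.0], [292.0, 176.0]]
```

View pics/w4.png

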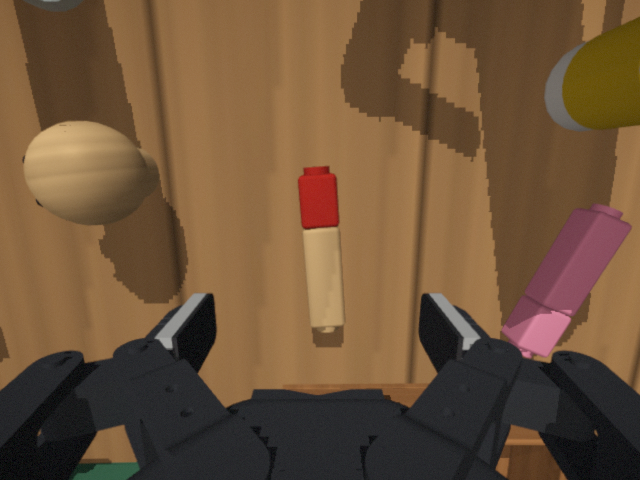

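The limb's red end is at (299–336,174) and its pale end at (307–343,326), so its yaw is nearer 0.045. I adjust for that and descend.

```bash
python3 - <<'E'
from h import *;from rig import r
R=Ro.from_euler('z',np.pi/2+.045).as_matrix()@np.diag([1,-1,-1.])
plan(R,[552,-350.5,4])
E
```

```text
turn [ 0.1  -0.29 -0.49] shift-before-turn [-0.08  0.06  2.56] shift-after [-0.01  0.08  2.57] t 7.28
```

Emit:
play_rows --rows '[{"dp": [0,0,0],"turn": [0.1,-0.29,-0.49],"fingers": 0.3},{"dp": [0,0.04,0.8],"turn": [0,0,0],"fingers": 0.3},{"dp": [0,0.04,0.8],"turn": [0,0,0],"fingers": 0.3},{"dp": [0,0,0.7],"turn": [0,0,0],"fingers": 0.4},{"dp": [0,0,0],"turn": [0,0,0],"fingers": 0.4}]' --force 35

```text
clock: 7.7
eef_pos: [547.9, -349.2, 10.1]
tcp_rot: [-3.135, -0.004, 1.615]
contact_force: [-1.8, 1.4, -0.3]
opening: 0.604
grasp_force: 0.0
```

```bash
python3 - <<'E'
from h import *;from rig import r
R=Ro.from_euler('z',np.pi/2+.045).as_matrix()@np.diag([1,-1,-1.])
plan(R,[552,-350.5,4]);print(r.sense()["contact_force"])
E
```

```text
turn [-0.06 -0.04 -0.01] shift-before-turn [-0.04  0.1   0.15] shift-after [-0.04  0.1   0.15] t 7.7
[-1.81523717  1.40072026 -0.25078776]
```

Emit:
play_rows --rows '[{"dp": [0,0.09,0.12],"turn": [0,0,0],"fingers": 0.5},{"dp": [0,0,0],"turn": [0,0,0],"fingers": 1},{"dp": [0,0,0],"turn": [0,0,0],"fingers": 1},{"dp": [0,0,0],"turn": [0,0,0],"fingers": 1},{"dp": [0,0,0],"turn": [0,0,0],"fingers": 1}]' --force 35

```text
clock: 8.12
eef_pos: [555.9, -351.7, 12.5]
tcp_rot: [3.14, 0.003, 1.617]
contact_force: [0.4, -0.0, 0.2]
opening: 0.292
grasp_force: 36.5
```

Emit:
play_rows --rows '[{"dp": [0,0,0],"turn": [0,0,0],"fingers": 1},{"dp": [0,0,-0.5],"turn": [0,0,0],"fingers": 1},{"dp": [0,0,-0.9],"turn": [0,0,0],"fingers": 1},{"dp": [0,0,-0.9],"turn": [0,0,0],"fingers": 1},{"dp": [0,0,-0.9],"turn": [0,0,0],"fingers": 1}]'

```text
clock: 8.53
eef_pos: [554.8, -350.7, 140.7]
tcp_rot: [-3.141, 0.002, 1.617]
contact_force: [-0.2, 0.4, -0.7]
opening: 0.29
grasp_force: 36.5
```

Emit:
play_rows --rows '[{"dp": [0,0,-0.9],"turn": [0,0,0],"fingers": 1},{"dp": [0,0,-0.9],"turn": [0,0,0],"fingers": 1},{"dp": [0,0,0],"turn": [0,0,0],"fingers": 1}]'

```text
clock: 8.78
eef_pos: [558.5, -352.9, 219.8]
tcp_rot: [3.132, 0.009, 1.617]
contact_force: [1.7, 0.1, -0.1]
opening: 0.292
grasp_force: 36.5
```

```bash
python3 - <<'E'
from h import *;from rig import r
f=r.grab_frame("wrist");cv2.imwrite("pics/w5.png",cv2.resize(f["pixels"][150:480,200:440,::-1],None,fx=1.6,fy=1.6))
s=r.sense();C=Ro.from_euler('xyz',s["tcp_rot"]).as_matrix()
# limb in tool frame assumed: centre at tool x=0,y=0,z=-9 ; red toward +x
for d in(-6,0,6):
  L=np.array([[55+d,13,-20],[55+d,-13,-20],[19+d,13,-20],[19+d,-13,-20],[-55+d,13,-20],[-55+d,-13,-20]])+[0,0,-0.0]
  print(d,np.round((project(f,s["eef_pos"]+L@C.T)-[200,150])*1.6).tolist())
R=Rl();plan(R,tcp([110,0,120],R))
E
```

```text
-6 [[242.0, 72.0], [132.0, 72.0], [239.0, 215.0], [136.0, 216.0], [233.0, 457.0], [142.0, 457.0]]
0 [[243.0, 46.0], [131.0, 46.0], [239.0, 193.0], [135.0, 193.0], [233.0, 440.0], [141.0, 440.0]]
6 [[244.0, 20.0], [130.0, 20.0], [240.0, 170.0], [134.0, 170.0], [233.0, 422.0], [141.0, 422.0]]
turn [-4.93  0.44 -1.36] shift-before-turn [8.17 1.4  1.1 ] shift-after [7.87 1.67 2.29] t 8.83
```

View pics/w5.png

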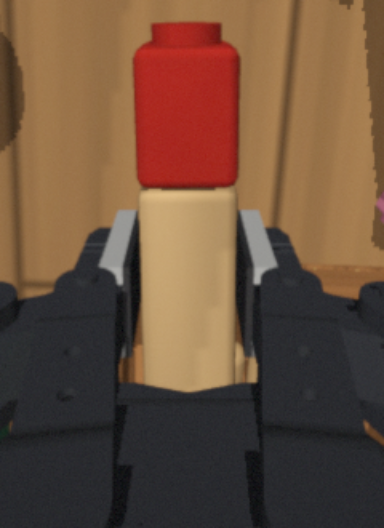

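The limb is held level, with the red/pale border at crop (140–237,187). I work out its offset in the tool frame, then carry it.

```bash
python3 - <<'E'
from h import *;from rig import r
f=r.grab_frame("wrist");s=r.sense();C=Ro.from_euler('xyz',s["tcp_rot"]).as_matrix();print(s["eef_pos"])
uv=np.array([(238,187),(139.5,187)])/1.6+[200,150]
def g(p):
  return (project(f,s["eef_pos"]+(np.array([[19,13,0],[19,-13,0]])+p)@C.T)-uv).ravel()
q=least_squares(g,[0,0,-15]);print(q.x,q.cost)
R=Rl();plan(R,tcp([110,0,130],R))
E
```

```text
[ 556.01844355 -351.30156271  213.43356349]
[ -1.32474973   0.6815857  -11.48968055] 0.0014786605980125554
turn [-4.96  0.41 -1.37] shift-before-turn [8.13 1.31 0.83] shift-after [7.84 1.74 1.99] t 8.88
```

Emit:
play_rows --rows '[{"dp": [0,0,0],"turn": [-0.83,0.07,-0.23],"fingers": 1},{"dp": [0,0,0],"turn": [-0.83,0.07,-0.23],"fingers": 1},{"dp": [0,0,0],"turn": [-0.83,0.07,-0.23],"fingers": 1},{"dp": [0,0,0],"turn": [-0.83,0.07,-0.23],"fingers": 1},{"dp": [0,0,0],"turn": [-0.83,0.07,-0.23],"fingers": 1}]'

```text
clock: 9.3
eef_pos: [554.3, -350.4, 209.8]
tcp_rot: [2.704, -0.007, 1.742]
contact_force: [-0.1, 0.6, -0.9]
opening: 0.296
grasp_force: 36.5
```

Emit:
play_rows --rows '[{"dp": [0,0,0],"turn": [-0.83,0.07,-0.23],"fingers": 1},{"dp": [0.87,0.19,0.22],"turn": [0,0,0],"fingers": 1},{"dp": [0.87,0.19,0.22],"turn": [0,0,0],"fingers": 1},{"dp": [0.87,0.19,0.22],"turn": [0,0,0],"fingers": 1},{"dp": [0.87,0.19,0.22],"turn": [0,0,0],"fingers": 1}]'

```text
clock: 9.72
eef_pos: [569.5, -204.4, 194.1]
tcp_rot: [2.622, -0.005, 1.765]
contact_force: [0.9, -0.4, -1.3]
opening: 0.297
grasp_force: 36.5
```

Emit:
play_rows --rows '[{"dp": [0.87,0.19,0.22],"turn": [0,0,0],"fingers": 1},{"dp": [0.87,0.19,0.22],"turn": [0,0,0],"fingers": 1},{"dp": [0.87,0.19,0.22],"turn": [0,0,0],"fingers": 1},{"dp": [0.87,0.19,0.22],"turn": [0,0,0],"fingers": 1},{"dp": [0.87,0.19,0.22],"turn": [0,0,0],"fingers": 1}]'

```text
clock: 10.13
eef_pos: [589.7, -22.4, 175.8]
tcp_rot: [2.621, -0.004, 1.766]
contact_force: [0.2, -0.0, -0.9]
opening: 0.294
grasp_force: 36.5
```

Emit:
play_rows --rows '[{"dp": [0,0,0],"turn": [0,0,0],"fingers": 1},{"dp": [0,0,0],"turn": [0,0,0],"fingers": 1}]'

```text
clock: 10.3
eef_pos: [589.7, -21.7, 175.7]
tcp_rot: [2.622, -0.004, 1.771]
contact_force: [1.6, -1.0, -0.8]
opening: 0.295
grasp_force: 36.5
```

```bash
python3 - <<'E'
from h import *;from rig import r
R=Rl();plan(R,tcp([110,1.3,95],R));s=r.sense();print(s["eef_pos"],s["qpos"],s["grasp_force"],s["contact_force"])
f=r.grab_frame("wrist");cv2.imwrite("pics/w6.png",f["pixels"][:,:,::-1])
print(np.round(project(f,bedP(B,[[92,50,39],[128,50,39],[92,34,39],[128,34,39]]))).tolist())
E
```

```text
turn [-0.04 -0.06  0.02] shift-before-turn [-0.05  0.11  0.84] shift-after [-0.05  0.11  0.84] t 10.3
[589.68016115 -21.74132893 175.6549513 ] [-0.13657168  0.18517514  2.13392122  0.48314972  0.36779393 -0.7486038 ] 36.51074945926666 [ 1.56821394 -0.97240212 -0.75366914]
[[296.0, 184.0], [354.0, 184.0], [297.0, 209.0], [353.0, 209.0]]
```

View pics/w6.png

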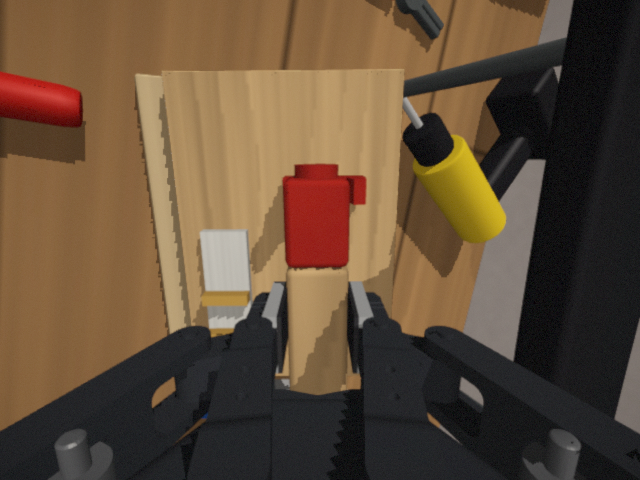

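The limb is over the bed. The red saddle's far wall shows at (349–366,176–203), and the bed's left corners are at (162,72) and (404,69). I refine the bed pose from this closer view.

```bash
python3 - <<'E'
from h import *;from rig import r
f=r.grab_frame("wrist")
print(np.round(project(f,bedP(B,[[0,120,0],[165,120,0],[0,50,0]])),1).tolist())
W=np.array([[0,120,0,162,72],[165,120,0,404,69]])
g=lambda p:np.r_[(project(f,bedP(p,W[:,:3]))-W[:,3:]).ravel()]
for y in(.18,.195,.21):
  q=least_squares(lambda p:g([p[0],p[1],y]),B[:2]);print(y,np.round(q.x,1),np.round(q.fun,1),np.round(project(f,bedP([*q.x,y],[[128,50,39],[128,34,39]]))).tolist())
E
```

```text
[[163.0, 72.1], [404.6, 72.8], [174.5, 176.6]]
0.18 [551.7 -30.3] [-0.  -3.6  0.1  3.6] [[351.0, 180.0], [350.0, 205.0]]
0.195 [553.5 -31. ] [-0.1 -1.8  0.1  1.9] [[352.0, 179.0], [352.0, 205.0]]
0.21 [555.4 -31.7] [-0.1 -0.1  0.1  0.1] [[354.0, 179.0], [353.0, 204.0]]
```

```bash
sed -i 's/^B=.*/B=[555.1,-31.0,.207]/' h.py; python3 - <<'E'
from h import *
R=Rl();plan(R,tcp([110,2.0,90],R));plan(R,tcp([110,2.0,57],R))
E
```

```text
turn [-0.03  0.02 -0.1 ] shift-before-turn [0.07 0.12 0.99] shift-after [0.07 0.12 0.99] t 10.4
turn [-0.03  0.02 -0.1 ] shift-before-turn [0.07 0.12 1.82] shift-after [0.07 0.12 1.82] t 10.4
```

Emit:
play_rows --rows '[{"dp": [0.07,0.1,0.3],"turn": [-0.03,0.02,-0.1],"fingers": 1},{"dp": [0,0,0.4],"turn": [0,0,0],"fingers": 1},{"dp": [0,0,0.3],"turn": [0,0,0],"fingers": 1},{"dp": [0,0,0],"turn": [0,0,0],"fingers": 1},{"dp": [0,0,0],"turn": [0,0,0],"fingers": 1}]'

```text
clock: 10.82
eef_pos: [613.0, -18.2, 144.0]
tcp_rot: [2.618, -0.0, 1.775]
contact_force: [0.4, -0.3, -0.6]
opening: 0.292
grasp_force: 36.5
```

```bash
python3 - <<'E'
from h import *;from rig import r
R=Rl();plan(R,tcp([110,2.0,55.5],R));s=r.sense();print(s["contact_force"])
E
```

```text
turn [ 0.    0.01 -0.03] shift-before-turn [0.04 0.02 0.86] shift-after [0.03 0.02 0.86] t 10.82
[ 0.4308236  -0.29703663 -0.64746318]
```

Emit:
play_rows --rows '[{"dp": [0.03,0.02,0.2],"turn": [0,0,0],"fingers": 1},{"dp": [0,0,0.2],"turn": [0,0,0],"fingers": 1},{"dp": [0,0,0.15],"turn": [0,0,0],"fingers": 1},{"dp": [0,0,0.1],"turn": [0,0,0],"fingers": 1},{"dp": [0,0,0],"turn": [0,0,0],"fingers": 1}]'

```text
clock: 11.23
eef_pos: [626.7, -12.7, 121.9]
tcp_rot: [2.617, -0.0, 1.777]
contact_force: [-0.7, 0.8, -0.2]
opening: 0.296
grasp_force: 36.5
```

Emit:
play_rows --rows '[{"dp": [0,0,0.1],"turn": [0,0,0],"fingers": 1},{"dp": [0,0,0],"turn": [0,0,0],"fingers": 1}]'

```text
clock: 11.4
eef_pos: [628.8, -12.3, 118.9]
tcp_rot: [2.616, 0.0, 1.777]
contact_force: [-0.2, -0.3, 0.0]
opening: 0.294
grasp_force: 36.5
```

Emit:
play_rows --rows '[{"dp": [0,0,0.08],"turn": [0,0,0],"fingers": 1},{"dp": [0,0,0],"turn": [0,0,0],"fingers": 1}]'

```text
clock: 11.57
eef_pos: [630.3, -12.0, 116.2]
tcp_rot: [2.616, 0.0, 1.777]
contact_force: [0.4, 0.5, -0.7]
opening: 0.296
grasp_force: 36.5
```

```bash
python3 - <<'E'
from h import *;from rig import r
R=Rl();plan(R,tcp([110,2.0,55.5],R));s=r.sense();print(s["contact_force"],bedR(B[2]).T@s["contact_force"])
f=r.grab_frame("wrist");cv2.imwrite("pics/w7.png",f["pixels"][:,:,::-1])
E
```

```text
turn [ 0.01  0.01 -0.01] shift-before-turn [-0.03 -0.03  0.03] shift-after [-0.03 -0.03  0.03] t 11.57
[ 0.35180703  0.48520464 -0.68456788] [ 0.04224713  0.40254134 -0.81486229]
```

View pics/w7.png

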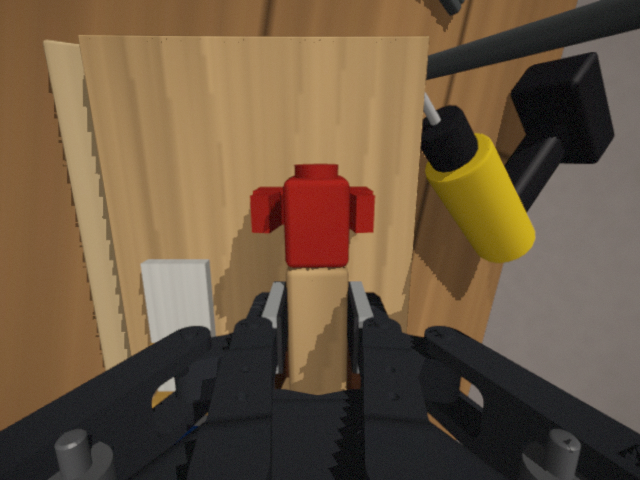

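The limb sits between the red saddle's walls (251–374,187–232), well centred. I lower it until it touches.

Emit:
play_rows --rows '[{"dp": [0,-0.05,0.04],"turn": [0,0,0],"fingers": 1},{"dp": [0,0,0],"turn": [0,0,0],"fingers": 1}]'

```text
clock: 11.78
eef_pos: [629.1, -12.2, 113.9]
tcp_rot: [2.616, 0.0, 1.777]
contact_force: [-0.6, 0.3, 0.1]
opening: 0.292
grasp_force: 36.5
```

Emit:
play_rows --rows '[{"dp": [0,0,0.05],"turn": [0,0,0],"fingers": 1},{"dp": [0,0,0],"turn": [0,0,0],"fingers": 1}]'

```text
clock: 11.95
eef_pos: [630.1, -12.1, 112.7]
tcp_rot: [2.616, 0.0, 1.777]
contact_force: [-5.2, -1.4, 5.9]
opening: 0.29
grasp_force: 37.4
```

Emit:
play_rows --rows '[{"dp": [0,0,0],"turn": [0,0,0],"fingers": 0.6},{"dp": [0,0,0],"turn": [0,0,0],"fingers": 0.5},{"dp": [0,0,0],"turn": [0,0,0],"fingers": 0.4},{"dp": [0,0,-0.2],"turn": [0,0,0],"fingers": 0.4},{"dp": [0,0,-0.5],"turn": [0,0,0],"fingers": 0.4}]'

```text
clock: 12.37
eef_pos: [616.1, -14.7, 135.0]
tcp_rot: [2.619, -0.001, 1.777]
contact_force: [-0.4, 1.2, 0.1]
opening: 0.599
grasp_force: 0.0
```

Emit:
play_rows --rows '[{"dp": [0,0,-0.8],"turn": [0,0,0],"fingers": 0.4},{"dp": [0,0,-0.8],"turn": [0,0,0],"fingers": 0.4},{"dp": [0,0,-0.7],"turn": [0,0,0],"fingers": 0.4},{"dp": [0,0,0],"turn": [0,0,0],"fingers": 0.4}]'

```text
clock: 12.7
eef_pos: [571.8, -25.0, 220.8]
tcp_rot: [2.611, 0.003, 1.776]
contact_force: [1.3, 0.8, -0.9]
opening: 0.603
grasp_force: 0.0
```

```bash
python3 - <<'E'
from h import *;from rig import r
R=Rk();plan(R,tcp([35,-91.5,120],R));s=r.sense();print(s["qpos"],s["eef_pos"])
f=r.grab_frame("wrist");cv2.imwrite("pics/w8.png",f["pixels"][:,:,::-1])
E
```

```text
turn [ 0.08 -0.03 15.  ] shift-before-turn [-2.35 -1.93  1.42] shift-after [-1.92  2.35  1.43] t 12.7
[-0.15100852  0.08150779  2.13404256  0.40828351  0.45539269 -0.68267494] [571.76391873 -24.9545672  220.84507132]
```

Emit:
play_rows --rows '[{"dp": [-0.6,-0.48,0.2],"turn": [0,0,0],"fingers": 0.4},{"dp": [-0.6,-0.48,0.2],"turn": [0,0,0],"fingers": 0.4},{"dp": [-0.6,-0.48,0.3],"turn": [0,0,0],"fingers": 0.4},{"dp": [-0.55,-0.49,0.3],"turn": [0,0,0],"fingers": 0.4},{"dp": [0,0,0],"turn": [0,0,1],"fingers": 0.4}]'

```text
clock: 13.17
eef_pos: [542.7, -128.6, 138.3]
tcp_rot: [2.623, -0.043, 1.702]
contact_force: [-0.4, 1.1, -1.0]
opening: 0.604
grasp_force: 0.0
```

Emit:
play_rows --rows '[{"dp": [0,0,0],"turn": [0,0,1],"fingers": 0.4},{"dp": [0,0,0],"turn": [0,0,1],"fingers": 0.4},{"dp": [0,0,0],"turn": [0,0,1],"fingers": 0.4},{"dp": [0,0,0],"turn": [0,0,1],"fingers": 0.4},{"dp": [0,0,0],"turn": [0,0,1],"fingers": 0.4}]'

```text
clock: 13.58
eef_pos: [544.8, -125.9, 141.4]
tcp_rot: [2.706, -0.301, 1.21]
contact_force: [0.2, -0.3, 0.2]
opening: 0.603
grasp_force: 0.0
```

Emit:
play_rows --rows '[{"dp": [0,0,0],"turn": [0,0,1],"fingers": 0.4},{"dp": [0,0,0],"turn": [0,0,1],"fingers": 0.4},{"dp": [0,0,0],"turn": [0,0,1],"fingers": 0.4},{"dp": [0,0,0],"turn": [0,0,1],"fingers": 0.4},{"dp": [0,0,0],"turn": [0,0,1],"fingers": 0.4}]'

```text
clock: 14.0
eef_pos: [544.8, -125.8, 141.5]
tcp_rot: [2.914, -0.476, 0.675]
contact_force: [-0.4, -0.0, -0.0]
opening: 0.598
grasp_force: 0.0
```

Emit:
play_rows --rows '[{"dp": [0,0,0],"turn": [0,0,1],"fingers": 0.4},{"dp": [0,0,0],"turn": [0,0,1],"fingers": 0.4},{"dp": [0,0,0],"turn": [0,0,1],"fingers": 0.4},{"dp": [0,0,0],"turn": [0,0,1],"fingers": 0.4},{"dp": [0,0,0],"turn": [0,0,0],"fingers": 0.4}]'

```text
clock: 14.42
eef_pos: [544.8, -125.8, 141.6]
tcp_rot: [-3.139, -0.524, 0.2]
contact_force: [1.0, 0.1, 1.1]
opening: 0.599
grasp_force: 0.0
```

```bash
python3 - <<'E'
from h import *;from rig import r
R=Rk();plan(R,tcp([35,-91.5,48],R));s=r.sense();print(s["qpos"],s["eef_pos"])
f=r.grab_frame("wrist");im=f["pixels"].astype(int)
def comp(m,n):
  k,l,st,c=cv2.connectedComponentsWithStats(m.astype(np.uint8));i=np.argsort(-st[1:,4])[:2]+1
  print(n,[(st[j].tolist(),np.round(c[j]).tolist()) for j in i])
comp((im[...,2]>120)&(im[...,0]<80),"blue");comp((im[...,0]>110)&(im[...,1]<50)&(im[...,2]<50),"red")
for n,P in(("knob",[[21,-80.5,64],[21,-102.5,64],[49,-80.5,64]]),("limb",[[97,55,48],[123,55,48],[97,19,48],[123,19,48]]),("saddle",[[90,50,39],[130,50,39]])):print(n,np.round(project(f,bedP(B,P))).tolist())
E
```

```text
turn [ 0.   -0.   -0.05] shift-before-turn [0.1  0.02 2.1 ] shift-after [0.1  0.02 2.1 ] t 14.42
[-0.40719132  0.22523558  2.19365393  0.82502241  0.40294619  0.24501601] [ 544.77367667 -125.82258508  141.56582023]
blue [([302, 237, 37, 46, 1609], [320.0, 260.0])]
red [([55, 108, 67, 47, 2653], [89.0, 131.0]), ([58, 343, 28, 41, 472], [75.0, 359.0])]
knob [[301.0, 280.0], [337.0, 280.0], [300.0, 236.0]]
limb [[71.0, 151.0], [61.0, 104.0], [132.0, 151.0], [125.0, 104.0]]
saddle [[91.0, 163.0], [79.0, 94.0]]
```

```bash
python3 - <<'E'
from h import *;from rig import r
for n in("wrist","top"):
  f=r.grab_frame(n);im=f["pixels"].astype(int)
  for z in (48,):
    ys=np.arange(66,-72,-3.);uv=np.round(project(f,bedP(B,np.c_[0*ys+110,ys,0*ys+z]))).astype(int)
    print(n,"along y",[(int(y),*im[v,u].tolist()) for y,(u,v) in zip(ys,uv) if 0<=u<640 and 0<=v<480 and (y>9 or y<-48)])
  for yy in(25,-5):
    xs=np.arange(86,136,3.);uv=np.round(project(f,bedP(B,np.c_[xs,0*xs+yy,0*xs+48]))).astype(int)
    print(n,"along x at",yy,[(int(x),*im[v,u].tolist()) for x,(u,v) in zip(xs,uv)])
E
```

```text
wrist along y [(66, 191, 156, 108), (63, 191, 155, 107), (60, 169, 40, 30), (57, 159, 37, 28), (54, 159, 33, 24), (51, 159, 37, 31), (48, 158, 38, 28), (45, 157, 33, 25), (42, 157, 36, 31), (39, 158, 37, 30), (36, 155, 33, 23), (33, 156, 32, 27), (30, 154, 34, 27), (27, 151, 33, 26), (24, 86, 14, 12), (21, 180, 148, 100), (18, 179, 148, 103), (15, 178, 145, 100), (12, 177, 145, 100), (-51, 97, 76, 50), (-54, 136, 109, 73), (-57, 99, 77, 49), (-60, 141, 113, 76), (-63, 142, 114, 76), (-66, 143, 115, 77), (-69, 145, 116, 79)]
wrist along x at 25 [(86, 78, 17, 16), (89, 61, 19, 15), (92, 57, 6, 1), (95, 92, 14, 13), (98, 106, 21, 20), (101, 111, 26, 23), (104, 110, 11, 15), (107, 114, 26, 20), (110, 114, 23, 16), (113, 104, 29, 26), (116, 102, 19, 17), (119, 103, 24, 20), (122, 72, 9, 8), (125, 57, 9, 8), (128, 59, 6, 9), (131, 156, 34, 29), (134, 185, 151, 106)]
wrist along x at -5 [(86, 132, 106, 70), (89, 131, 106, 71), (92, 136, 109, 74), (95, 135, 108, 72), (98, 163, 132, 89), (101, 185, 151, 106), (104, 186, 153, 106), (107, 183, 150, 104), (110, 179, 144, 101), (113, 174, 141, 98
[... 714 characters left out ...]
03, 75), (89, 133, 106, 77), (92, 130, 104, 75), (95, 121, 97, 70), (98, 121, 69, 52), (101, 126, 62, 47), (104, 116, 58, 43), (107, 107, 57, 43), (110, 128, 56, 44), (113, 120, 55, 42), (116, 111, 53, 41), (119, 105, 56, 42), (122, 129, 93, 67), (125, 88, 46, 35), (128, 89, 63, 46), (131, 144, 114, 82), (134, 139, 110, 80)]
top along x at -5 [(86, 133, 105, 77), (89, 130, 102, 75), (92, 129, 102, 75), (95, 122, 97, 71), (98, 111, 88, 65), (101, 187, 148, 108), (104, 186, 148, 107), (107, 182, 144, 104), (110, 177, 140, 101), (113, 169, 133, 96), (116, 167, 133, 96), (119, 176, 139, 101), (122, 112, 89, 64), (125, 108, 86, 62), (128, 153, 121, 88), (131, 201, 159, 115), (134, 201, 160, 115)]
```

```bash
python3 - <<'E'
from h import *;from rig import r
for n in("wrist","top"):
  f=r.grab_frame(n);im=f["pixels"].astype(int)
  def line(x,z,a,b):
    ys=np.arange(a,b,-2.);uv=np.round(project(f,bedP(B,np.c_[0*ys+x,ys,0*ys+z]))).astype(int)
    return [int(y) for y,(u,v) in zip(ys,uv) if im[v,u,0]>2*im[v,u,1]]
  for x,z in((131,39),(130,39),(89,39),(90,39),(105,48),(115,48)): print(n,x,line(x,z,70,10))
E
```

```text
wrist 131 [52, 50, 48, 46, 44, 42, 40, 38, 36, 34, 32, 30, 28, 26, 24, 22, 20]
wrist 130 [52, 50, 48, 46, 44, 42, 40, 38, 36, 34, 32, 30, 28, 26, 24, 22, 20, 18]
wrist 89 [52, 50, 48, 46, 44, 42, 40, 38, 36, 34, 32, 30, 28, 26, 24, 22, 20]
wrist 90 [52, 50, 48, 46, 44, 42, 40, 38, 36, 34, 32, 30, 28, 26, 24, 22, 20, 18]
wrist 105 [60, 58, 56, 54, 52, 50, 48, 46, 44, 42, 40, 38, 36, 34, 32, 30, 28, 26, 24]
wrist 115 [58, 56, 54, 52, 50, 48, 46, 44, 42, 40, 38, 36, 34, 32, 30, 28, 26, 24]
top 131 [50, 48, 46, 44, 42, 40, 38, 36]
top 130 [50, 48, 46, 44, 42, 40, 38, 36]
top 89 [50, 48, 46, 44, 42, 40]
top 90 [50, 48, 46, 44, 42, 40, 38]
top 105 [60, 58, 56, 54, 52, 50, 48, 46, 44, 42, 40, 38, 36, 34, 32, 30, 28, 26]
top 115 [62, 60, 58, 56, 54, 52, 50, 48, 46, 44, 42, 40, 38, 36, 34, 32, 30, 28, 26, 24]
```

The limb lies seated, about 3–4 mm off centre towards red, which is fine. Now I fetch the bolt.

Emit:
play_rows --rows '[{"dp": [0.08,0.02,0.53],"turn": [0,0,-0.05],"fingers": 0.4},{"dp": [0,0,0.53],"turn": [0,0,0],"fingers": 0.4},{"dp": [0,0,0.53],"turn": [0,0,0],"fingers": 0.4},{"dp": [0,0,0.48],"turn": [0,0,0],"fingers": 0.4},{"dp": [0,0,0],"turn": [0,0,0],"fingers": 0.5}]'

```text
clock: 15.08
eef_pos: [588.4, -117.1, 70.1]
tcp_rot: [3.139, -0.523, 0.213]
contact_force: [-0.2, 0.4, -0.4]
opening: 0.502
grasp_force: 0.0
```

Emit:
play_rows --rows '[{"dp": [0,0,0],"turn": [0,0,0],"fingers": 1},{"dp": [0,0,0],"turn": [0,0,0],"fingers": 1},{"dp": [0,0,0],"turn": [0,0,0],"fingers": 1},{"dp": [0,0,0],"turn": [0,0,0],"fingers": 1},{"dp": [0,0,0],"turn": [0,0,0],"fingers": 1}]' --force 60

```text
clock: 15.5
eef_pos: [588.0, -117.7, 73.4]
tcp_rot: [3.138, -0.526, 0.213]
contact_force: [0.0, -0.6, -5.3]
opening: 0.248
grasp_force: 58.8
```

Emit:
play_rows --rows '[{"dp": [0,0,-0.16],"turn": [0,0,0],"fingers": 1},{"dp": [0,0,-0.16],"turn": [0,0,0],"fingers": 1},{"dp": [0,0,-0.14],"turn": [0,0,0],"fingers": 1},{"dp": [0,0,0],"turn": [0,0,0],"fingers": 1}]'

```text
clock: 15.83
eef_pos: [578.9, -119.6, 89.6]
tcp_rot: [3.138, -0.526, 0.213]
contact_force: [1.5, 1.2, -5.2]
opening: 0.251
grasp_force: 58.9
```

```bash
python3 - <<'E'
from h import *;from rig import r
s=r.sense();print(np.round(bedR(B[2]).T@(s["eef_pos"]-[B[0],B[1],28])+[0,0,19],1),s["contact_force"],s["grasp_force"],s["opening"])
E
```

```text
[ 35.2 -91.6  69.8] [ 1.50760917  1.16439087 -5.15845863] 58.87841999530792 0.2506802527054787
```

Emit:
play_rows --rows '[{"dp": [0,-0.43,0],"turn": [0,0,0],"fingers": 1},{"dp": [0,-0.43,0],"turn": [0,0,0],"fingers": 1},{"dp": [0,-0.43,0],"turn": [0,0,0],"fingers": 1},{"dp": [0,-0.4,0],"turn": [0,0,0],"fingers": 1},{"dp": [0,0,0],"turn": [0,0,0],"fingers": 1}]'

```text
clock: 16.25
eef_pos: [565.0, -51.5, 88.9]
tcp_rot: [3.139, -0.526, 0.213]
contact_force: [-0.0, 0.7, -7.0]
opening: 0.248
grasp_force: 59.6
```

```bash
python3 - <<'E'
from h import *;from rig import r
s=r.sense();print(np.round(bedR(B[2]).T@(s["eef_pos"]-[B[0],B[1],28])+[0,0,19],1),s["contact_force"],s["grasp_force"],s["opening"])
print("first grasp y",np.round(bedR(B[2]).T@(np.array([563.8,-53.1,86.5])-[B[0],B[1],28]),1))
E
```

```text
[ 35.2 -22.1  69. ] [-0.01955293  0.67013358 -7.03163539] 59.59729492664337 0.2478812739027852
first grasp y [ 32.7 -23.4  48.7]
```

Emit:
play_rows --rows '[{"dp": [0,0,0.16],"turn": [0,0,0],"fingers": 1},{"dp": [0,0,0.16],"turn": [0,0,0],"fingers": 1},{"dp": [0,0,0.1],"turn": [0,0,0],"fingers": 1},{"dp": [0,0,0.03],"turn": [0,0,0],"fingers": 1},{"dp": [0,0,0],"turn": [0,0,0],"fingers": 1}]'

```text
clock: 16.67
eef_pos: [574.2, -51.6, 73.3]
tcp_rot: [3.138, -0.526, 0.212]
contact_force: [-1.6, 0.6, 0.2]
opening: 0.25
grasp_force: 60.5
```

Emit:
play_rows --rows '[{"dp": [0,0,0],"turn": [0,0,0],"fingers": 0.6},{"dp": [0,0,0],"turn": [0,0,0],"fingers": 0.5},{"dp": [0,0,0],"turn": [0,0,0],"fingers": 0.4},{"dp": [0,0,0],"turn": [0,0,0],"fingers": 0.4},{"dp": [0,0,-0.4],"turn": [0,0,0],"fingers": 0.4}]'

```text
clock: 17.08
eef_pos: [566.4, -53.1, 85.7]
tcp_rot: [3.139, -0.524, 0.212]
contact_force: [-0.1, 0.3, 0.4]
opening: 0.606
grasp_force: 0.0
```

Emit:
play_rows --rows '[{"dp": [0,0,-0.9],"turn": [0,0,0],"fingers": 0.4},{"dp": [0,0,-0.9],"turn": [0,0,0],"fingers": 0.4},{"dp": [0,0,-0.5],"turn": [0,0,0],"fingers": 0.3},{"dp": [0,0,0],"turn": [0,0,0],"fingers": 0.3},{"dp": [0,0,0],"turn": [0,0,0],"fingers": 0.3}]'

```text
clock: 17.5
eef_pos: [527.0, -61.6, 160.2]
tcp_rot: [3.138, -0.53, 0.213]
contact_force: [-0.1, -0.2, 0.5]
opening: 0.696
grasp_force: 0.0
```

```bash
python3 - <<'E'
from h import *;from rig import r
f=r.grab_frame("wrist");im=f["pixels"].astype(int)
m=((im[...,2]>120)&(im[...,0]<80)).astype(np.uint8)
k,l,st,c=cv2.connectedComponentsWithStats(m);print("blue",st[1+np.argmax(st[1:,4])])
for dz in(0,10):
  for y in(-22,-26):print(dz,y,np.round(project(f,bedP(B,[[21,y+11,64+dz],[21,y-11,64+dz],[49,y+11,64+dz],[49,y-11,64+dz],[124,y+9,61+dz],[124,y-9,61+dz]]))).tolist())
def line(P): 
  uv=np.round(project(f,bedP(B,P))).astype(int);return [tuple(im[v,u]) for u,v in uv]
ys=np.arange(70,-70,-4.);print([(int(y),*map(int,t)) for y,t in zip(ys,line(np.c_[0*ys+110,ys,0*ys+48]))])
ys=np.arange(-4,-42,-2.);print([(int(y),*map(int,t)) for y,t in zip(ys,line(np.c_[0*ys+95,ys,0*ys+61]))])
xs=np.arange(106,140,2.);print([(int(y),*map(int,t)) for y,t in zip(xs,line(np.c_[xs,0*xs-22,0*xs+61]))])
E
```

```text
blue [ 301  240   33   42 1357]
0 -22 [[298.0, 279.0], [331.0, 279.0], [297.0, 238.0], [331.0, 238.0], [300.0, 115.0], [330.0, 115.0]]
0 -26 [[304.0, 279.0], [337.0, 279.0], [303.0, 238.0], [337.0, 238.0], [306.0, 115.0], [337.0, 115.0]]
10 -22 [[297.0, 284.0], [331.0, 284.0], [296.0, 242.0], [332.0, 242.0], [299.0, 113.0], [330.0, 113.0]]
10 -26 [[303.0, 284.0], [337.0, 284.0], [303.0, 242.0], [338.0, 242.0], [306.0, 113.0], [337.0, 113.0]]
[(70, 188, 154, 106), (66, 188, 154, 107), (62, 156, 36, 29), (58, 161, 37, 29), (54, 155, 32, 27), (50, 153, 34, 26), (46, 153, 34, 28), (42, 154, 32, 23), (38, 155, 34, 28), (34, 154, 34, 30), (30, 153, 39, 29), (26, 145, 30, 24), (22, 158, 125, 85), (18, 173, 141, 96), (14, 174, 142, 97), (10, 172, 140, 97), (6, 172, 140, 96), (2, 172, 139, 97), (-2, 172, 139, 95), (-6, 171, 139, 94), (-10, 172, 140, 95), (-14, 170, 144, 115), (-18, 173, 170, 165), (-22, 176, 174, 170), (-26, 174, 172, 166), (-30, 174, 169, 166), (-34, 141, 126, 109), (-38, 133, 104, 69), (-42, 132, 104, 69), (-46, 133, 105, 71), (-50, 117, 92, 62), (-54, 127, 102, 67), (-58, 135, 108, 72), (-62, 137, 109, 74), (-66, 134, 107, 70)]
[(-4, 131, 105, 69), (-6, 134, 107, 74), (-8, 131, 106, 71), (-10, 131, 103, 70), (-12, 134, 105, 70), (-14, 137, 113, 86), (-16, 175, 173, 168), (-18, 175, 172, 168), (-20, 176, 173, 169), (-22, 177, 175, 171), (-24, 171, 168, 164), (-26, 174, 171, 167), (-28, 178, 175, 172), (-30, 174, 170, 167), (-32, 170, 166, 163), (-34, 40, 22, 7), (-36, 44, 23, 17), (-38, 44, 27, 21), (-40, 42, 25, 15)]
[(106, 176, 173, 169), (108, 176, 173, 169), (110, 176, 174, 169), (112, 176, 172, 169), (114, 176, 173, 169), (116, 175, 173, 169), (118, 175, 173, 168), (120, 174, 170, 167), (122, 173, 171, 167), (124, 186, 155, 112), (126, 185, 151, 104), (128, 184, 149, 104), (130, 183, 149, 102), (132, 184, 151, 105), (134, 174, 143, 96), (136, 169, 137, 93), (138, 176, 142, 97)]
```

```bash
python3 -c "
from rig import r
print(r.sign_off())"
```

```text
the job is handed in; nothing more can be done
None
```

The limb is clamped and the job is handed in: red end on the red saddle about 3–4 mm off centre, bolt dropped in its home pocket with its arm over the limb, gripper clear at 17.5 s; I viewed 11 pictures against the limit of 10, and the final check was by image code and force readings only.

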